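# Start and screw home the cap of a water filter

## Task

The cartridge of the counter-top water filter has been changed: pick up its screw cap, put it on the filter's neck and screw it fully home (clockwise), then let go. Start the thread gently - if the cap comes up hard early it is crossed, so stop, ease it back until the pins drop into their starts, and only then screw it down; never force it. Leave the other things on the worktop where they are.

Things in the scene. Friction and masses are not known exactly. Their poses are not given: they have to be found in the camera images.
- cap: Grey plastic screw cap, 58 mm tall, 0.12 kg, loose, standing plug down at the start. From the bottom: plug 40 mm across, 28 mm long, its tip tapered over 6 mm to 30 mm; flange 62 mm across (28 to 31 mm up); fluted round grip 52 mm across (31 to 58 mm up). Four pins stick out of the plug at the cap's +x, +y, -x, -y. Origin: centre of the plug's tip; z up along the axis.
- cap_pins (a point): Point on the cap's axis at the height of the four pins' centres, 11.2 mm above the plug's tip. The pins are round, 5 mm thick, and reach 25.5 mm from the axis.
- cap_grip (a point): Middle of the cap's fluted grip, on its axis, 44.5 mm above the plug's tip: to be gripped from above, at any yaw, fingertips clear of the flange.
- filter: White round water filter, bolted to the worktop: foot 124 x 124 x 10 mm, pot 104 mm across, neck 67 mm across outside, rim 100 mm above the worktop; pipe fittings at its back (+x). Origin: centre of the foot's underside; z up. The thread sits on a rubber ring: against a stop it gives 1 rad per 4 N m. Over 40 N in all between cap and filter spoils it; 0.5 N m makes about 22 N.
- neck_rim (a point): Centre of the neck's mouth in the plane of its rim; z up. The mouth takes the plug (42 mm free between the thread segments, 55 mm bore). Inside are four equal thread segments with four openings between them, 90 degrees apart. Their angle is not measured and differs each time, whatever the filter's yaw.
- segment_tops (a point): On the neck's axis at the level tops of the thread segments, 5 mm below the rim. Pins resting there (crossed) hold the plug's tip 13.7 mm below the rim (up to 4 mm higher on a stop rib). Clockwise from above they soon hit ribs 4 mm tall: a hard stop. Anticlockwise, within 65 degrees, they reach the openings, 17 degrees wide for a pin, where a light push drops the cap 8 to 9.5 mm.
- cap_home (a point): Where the plug's tip is when the cap is home: on the neck's axis, 27 mm below the rim, flange 1 mm above the rim. From the openings (which end in a rib on the anticlockwise side) the pins run clockwise down under the segments, 4.1 mm per radian, with 1.5 mm of play up and down, for 53 to 70 degrees to the hard stop that is home.
- tin_b: Food tin, 57 mm across, 72 mm tall, bystander. Origin: centre of its underside.
- jar_b: Small glass jar with a pale lid, 62 mm across, 99 mm tall, bystander. Origin: centre of its underside.
- spice_b: Spice jar with a dark lid, 41 mm across, 105 mm tall, bystander. Origin: centre of its underside.
- tin_c: Wide food tin, 75 mm across, 58 mm tall, bystander. Origin: centre of its underside.
- mill_b: Wooden pepper mill, 58 mm across, 170 mm tall, bystander. Origin: centre of its underside.
Mind the look-alikes: they are no part of the job. Leave any purple or turquoise look-alike of the cap alone.

How it is judged:
By the outcome, as a careful person would: the job done as asked, in the order asked, and still so for the second after the job is handed in, with the robot touching nothing.
It also fails if it takes over 67 s, if anything falls off the work surface, if the arm or the gripper's body presses on something with over 40 N, if the wrist force passes 120 N, or if a joint passes its speed limit or range.

## Robot

A 7-joint arm with a two-finger parallel gripper is mounted at the origin on a cart in front of the work surface, level with it; the furniture and walls round the work are solid. World frame = base frame: x ahead of the robot, y to its left, z up, the work surface at z = 0. Lengths are in m, angles in degrees, forces in N, time in s.
With the tool pointing down it reaches from about 0.425 to 1.025 m from the base axis. Payload 9.4 kg.
Tool frame: the origin (TCP) lies at the very end of the fingers, on their centre line; the grasp point (between the pads) lies 19 mm behind it; z points along the fingers, x is the direction in which the jaws open and shut, and the axes are right-handed (so a half turn about z gives the same grasp; the last joint's range is limited). The gripper opens to 85 mm and grips with 20 to 120 N. Pads are 22 mm wide; open, the fingers measure 114 mm over their backs; the gripper's body (76 mm by 85 mm) begins 54 mm behind the grasp point. The pads swing forward as they close: fully open they stand 13 mm farther back than shut.
Start: joints at [69.574, 34.337, -0.143, 91.639, 0.103, 54.024, -4.572], TCP at [0.2, -0.697, 0.231] pointing down, gripper open.
Joint ranges: [-147.43, 147.43], [-19.82, 112.94], [-74.19, 73.91], [6.32, 146.72], [-59.91, 239.91], [6.04, 106.73], [-150.56, 150.56]. Speed limits (degrees/s): [127.2, 127.2, 172.46, 172.46, 180, 180, 180].

## Interface

Orientations are given as a 3x3 rotation matrix whose columns are the frame's x, y, z axes.
In Python, from bench import arm gives the robot as it stands. Calls block until the motion is done:
- arm.move_pose(position, orientation): joint-space move of the TCP to a pose.
- arm.move_straight(position, ori=None, rate=0.15, force_limit=None): straight line of the TCP; ori=None keeps the orientation; rate is the mean speed in m/s. With force_limit (N) it stops when the force on the tool has changed by that much, and returns True; else False.
- arm.movej(angles): joint-space move.
- arm.gripper_open() and arm.clamp(newtons=None): open the fingers fully, or close them until they stop; newtons is the grip in N (None keeps the last).
- arm.pause(seconds).
- arm.ik(position, orientation): joint angles nearest the present ones, or None.
- arm.snapshot(name): name is "scene" or "top"; returns a dict with "frame" (480x640x3 uint8, red, green, blue), "K" (3x3 intrinsics, pixels), "cam_to_world" (4x4, takes a point from camera to world coordinates). Camera axes: x right, y down, z forward; pixel columns grow to the right and rows downward; lengths in m; the calibration is good to about 2 mm. A picture is of the moment at which its call begins. There is no depth.
A pose or a line that the arm cannot do raises arm.MotionError and nothing moves.
- arm.close_job(): hands the job in, once; it reports no verdict.
Readings, each from a call of its own:
- arm.current_clock(): time.
- arm.current_joint_positions(): joint angles.
- arm.current_joint_velocities(): joint speeds.
- arm.current_effort(): joint torques, N m.
- arm.current_ee_pos(): TCP position.
- arm.current_tool_rot(): TCP orientation.
- arm.current_ft_force(): force on the tool from outside, world axes, zero at the start.
- arm.current_wrist_torque(): the same for the moment, N m.
- arm.current_grip_width(): finger opening in m.
Only numpy, scipy, OpenCV 4.12 (cv2) and the standard library are available. Lean on these libraries where they do the work, as an engineer would, in place of code of your own. Each camera call takes 0.05 s, during which the arm holds its last target. There are 200 camera calls.

## Working session

There is one attempt and no reset: what is moved stays moved. The work goes in short steps, each a Python script; the robot and the scene stay as the last script left them, time stands still between calls to the robot, and variables do not carry over. Pictures are saved under pics/ and viewed, about 8 in all and at most 12, crops included, and the job is handed in when it is done.

```bash
mkdir -p pics; ls; python3 - <<'E'
from bench import arm
import cv2,numpy as np
for n in("scene","top"):
    s=arm.snapshot(n); cv2.imwrite(f"pics/{n}0.png",s["frame"][:,:,::-1]); print(n,np.round(s["K"],1).tolist(),np.round(s["cam_to_world"],4).tolist())
    np.savez(f"{n}0.npz",**s)
print(arm.current_clock())
E
```

```text
pics
scene [[493.0, 0.0, 316.3], [0.0, 493.0, 239.1], [0.0, 0.0, 1.0]] [[-0.7132, -0.415, 0.5649, -0.0987], [-0.7009, 0.409, -0.5843, 0.7014], [0.0114, -0.8127, -0.5826, 0.768], [0.0, 0.0, 0.0, 1.0]]
top [[506.4, 0.0, 311.9], [0.0, 506.4, 244.6], [0.0, 0.0, 1.0]] [[0.0038, -0.9908, 0.1353, 0.3788], [-0.9999, -0.0022, 0.0121, 0.002], [-0.0117, -0.1353, -0.9907, 1.3486], [0.0, 0.0, 0.0, 1.0]]
0.1
```

View pics/scene0.png

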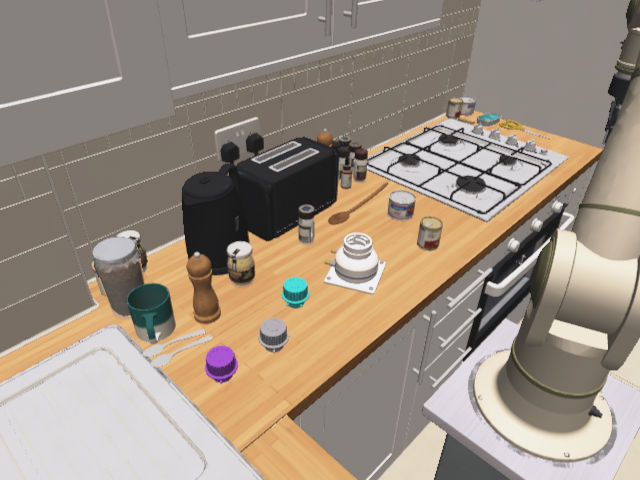

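View pics/top0.png

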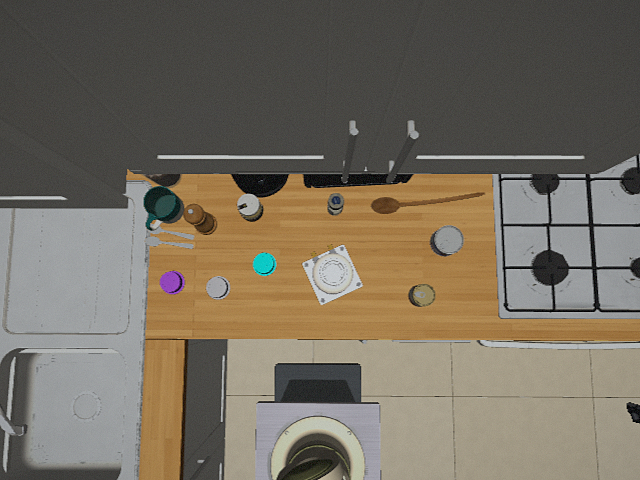

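```bash
python3 - <<'E'
import cv2,numpy as np
a=cv2.imread("pics/top0.png");b=cv2.imread("pics/scene0.png")
c=lambda im,u,v,w,h,k:cv2.resize(im[v:v+h,u:u+w],None,fx=k,fy=k,interpolation=cv2.INTER_CUBIC)
T=np.hstack([c(a,300,242,66,50,6),c(b,324,228,66,50,6)])
B=np.hstack([c(a,195,264,66,50,6),c(b,240,308,66,50,6)])
cv2.imwrite("pics/crop1.png",np.vstack([T,B]))
E
```

```text
(no output)
```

View pics/crop1.png

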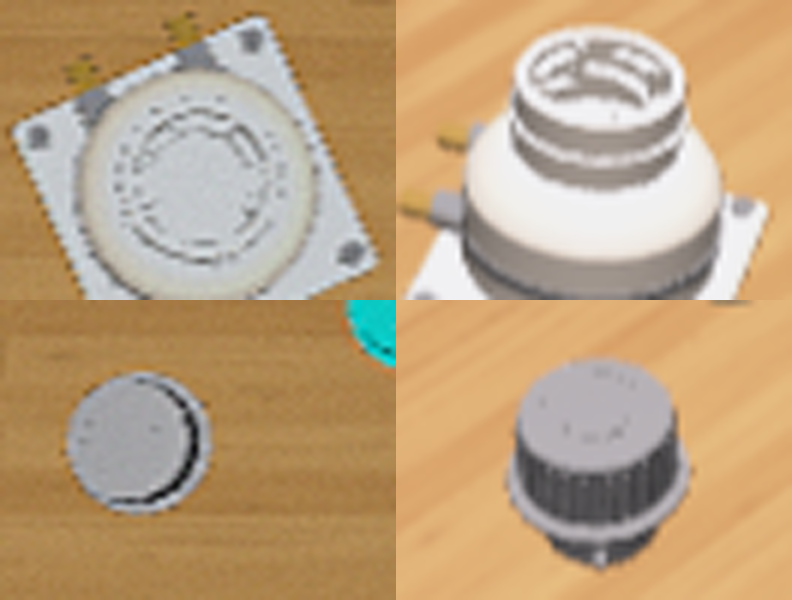

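```bash
cat > h.py <<'E'
import numpy as np,cv2
from bench import arm
def ray(s,uv,z):
    d=s["cam_to_world"][:3,:3]@np.linalg.solve(s["K"],[uv[0],uv[1],1]);o=s["cam_to_world"][:3,3]
    return o+d*(z-o[2])/d[2]
def down(yaw):  # tool x at yaw, z down
    c,s=np.cos(np.radians(yaw)),np.sin(np.radians(yaw))
    return np.array([[c,s,0],[s,-c,0],[0,0,-1.]])
def yaw():
    R=arm.current_tool_rot();return np.degrees(np.arctan2(R[1,0],R[0,0]))
E
python3 - <<'E'
from h import *
t=np.load("top0.npz");s=np.load("scene0.npz")
print("cap",ray(t,(217.6,287.2),.031),ray(s,(273.2,326.7),.058))
print("neck",ray(t,(333,272.3),.1),ray(s,(357.7,240.8),.1))
for n,u in dict(tinb=(422,295),mill=(200,218),tinc=(447,240),jar=(250,207),turq=(264,263)).items(): print(n,ray(t,u,.08))
p=ray(s,(273.2,326.7),.058)
print(yaw(),arm.current_tool_rot().round(3).tolist())
for y in range(-180,180,30):
    q=arm.ik([p[0],p[1],.2],down(y));print(y,None if q is None else np.round(q,1), arm.ik([.45,-.05,.15],down(y)) is not None and np.round(arm.ik([.45,-.05,.15],down(y)),1)[-1])
E
```

```text
cap [0.44627359 0.26299642 0.031     ] [0.44108401 0.26225918 0.058     ]
neck [ 0.4803517  -0.03516231  0.1       ] [ 0.47682596 -0.03195499  0.1       ]
tinb [ 0.42601855 -0.25701527  0.08      ]
mill [0.61991872 0.30344837 0.08      ]
tinc [ 0.56445325 -0.32348529  0.08      ]
jar [0.64872192 0.17616427 0.08      ]
turq [0.50495314 0.13792176 0.08      ]
-73.96512688651107 [[0.276, -0.961, -0.001], [-0.961, -0.276, 0.001], [-0.001, 0.0, -1.0]]
-180 [  5.6  34.9 -63.  118.6  40.5  51.7  99.6] -115.5
-150 [  5.6  34.9 -63.  118.6  40.5  51.7 129.6] -134.6
-120 [ -59.8   25.    31.8  122.4  -21.3   37.9 -133.4] -112.6
-90 [ -15.1   24.8  -29.9  119.7   19.    40.  -147.4] -90.3
-60 [  -9.3   26.4  -38.2  119.4   24.3   41.9 -123. ] -67.7
-30 [ -8.4  26.7 -39.5 119.3  25.2  42.3 -94. ] -44.9
0 [ -5.   28.1 -44.7 119.1  28.5  43.8 -67.5] -21.6
30 [ -0.7  30.2 -51.6 118.9  33.   46.3 -42.3] 2.2
60 [  2.7  32.4 -57.5 118.7  36.9  48.8 -16.5] 26.3
90 [  6.5  35.8 -64.9 118.5  41.7  52.7   8.2] 51.5
120 [  5.6  34.9 -63.  118.6  40.5  51.7  39.6] 65.6
150 [  5.6  34.9 -63.  118.6  40.5  51.7  69.6] 95.6
```

```bash
python3 - <<'E'
from h import *
c=[.4437,.2626]
arm.move_pose([.46,-.04,.27],down(30));print(arm.current_clock(),arm.current_joint_positions())
arm.move_pose([*c,.13],down(120));print(arm.current_clock(),np.round(arm.current_joint_positions(),1))
arm.move_straight([*c,.033],rate=.08)
print("F0",arm.current_ft_force(),arm.current_wrist_torque())
arm.clamp(20);print(arm.current_clock(),arm.current_grip_width(),arm.current_ft_force())
arm.gripper_open()
arm.move_pose([*c,.033],down(30));print(arm.current_clock(),np.round(arm.current_joint_positions(),1),arm.current_ee_pos())
arm.clamp(40)
print(arm.current_clock(),arm.current_grip_width(),arm.current_ft_force())
s=arm.snapshot("scene");f=s["frame"][:,:,::-1]
cv2.imwrite("pics/s1.png",cv2.resize(f[220:380,170:380],None,fx=3.5,fy=3.5,interpolation=cv2.INTER_CUBIC))
E
```

```text
2.6083 [ 28.67843519  16.75216581 -38.30506166 120.63042938  14.14256938
  46.97255351  11.70615705]
3.875 [ -4.   36.1 -47.9 122.2  42.7  40.2  38.8]
F0 [-0.77830254  0.02703782  0.3570433 ] [-0.02391905  0.01264189  0.01851799]
5.65 0.050911098533858515 [ 0.62881787 -0.98986823  5.78111794]
7.2 [-25.   39.4 -17.3 126.4  35.8  18.8 -42.7] [0.44356713 0.26262961 0.03296847]
7.6167 0.05023635813390586 [0.27024941 0.21137205 4.04082731]
```

View pics/s1.png

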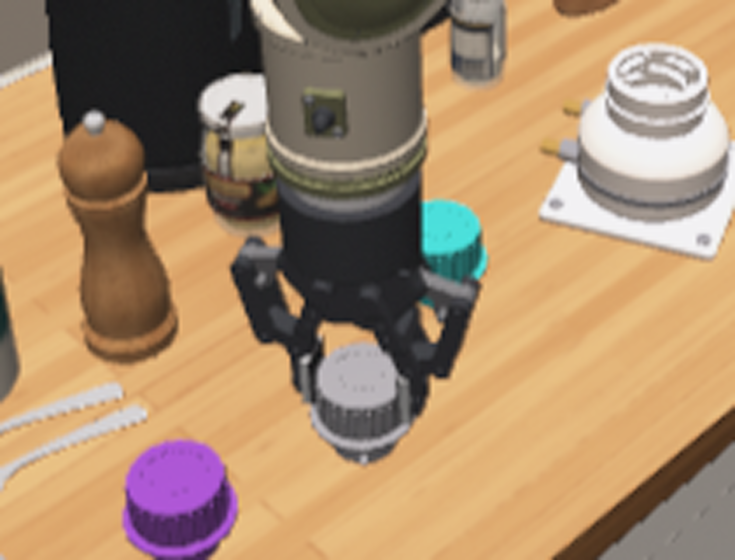

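```bash
python3 - <<'E'
from h import *
arm.move_straight([.4437,.2626,.2],rate=.2)
n=[.4786,-.0336]
arm.move_pose([*n,.2],down(30));
arm.move_straight([*n,.147],rate=.1)
print(arm.current_clock(),np.round(arm.current_joint_positions(),1),arm.current_ee_pos(),arm.current_grip_width(),arm.current_ft_force(),arm.current_wrist_torque())
s=arm.snapshot("scene");f=s["frame"][:,:,::-1]
np.savez("scene2.npz",**s)
t=arm.snapshot("top")
c=lambda im,u,v,w,h,k:cv2.resize(im[v:v+h,u:u+w],None,fx=k,fy=k,interpolation=cv2.INTER_CUBIC)
cv2.imwrite("pics/s2.png",np.hstack([c(f,315,195,84,90,6),c(t["frame"][:,:,::-1],310,235,48,90,6)]))
# predicted pixel of the tcp axis points
for z in(.1,.114,.145,.172):
    p=np.linalg.inv(s["cam_to_world"])@[*n,z,1];u=s["K"]@p[:3];u=u/u[2];print(z,u[:2],(u[:2]-[315,195]+.5)*6)
E
```

```text
10.475 [ 1.830e+01  2.760e+01 -2.900e+01  1.265e+02  2.550e+01  3.150e+01
  1.000e-01] [ 0.47885912 -0.0330045   0.14719859] 0.050028469292474974 [-1.01759106  0.17646587 -1.00535246] [-0.00360991  0.05134692  0.02070761]
0.1 [357.58071714 240.19013621] [258.48430284 274.14081728]
0.114 [357.9460162  235.26308866] [260.67609721 244.57853196]
0.145 [358.77385094 224.09749444] [265.64310562 177.58496661]
0.172 [359.51695991 214.07465664] [270.10175946 117.44793984]
```

View pics/s2.png

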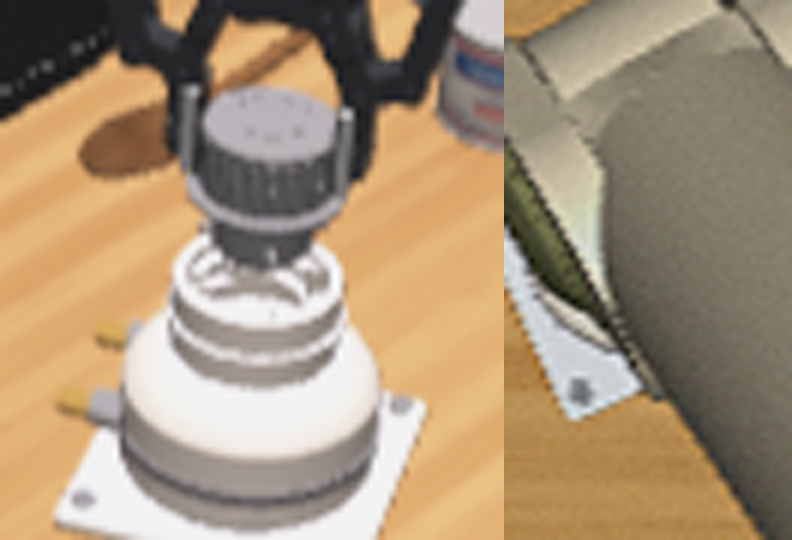

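```bash
cat >> h.py <<'E'
def ft(n=4):
    L=[]
    for _ in range(n): arm.pause(.02);L.append(np.r_[arm.current_ft_force(),arm.current_wrist_torque()])
    return np.mean(L,0)
def say(*a):
    np.set_printoptions(precision=2,suppress=True)
    print(round(arm.current_clock(),2),(arm.current_ee_pos()*1e3).round(1),round(yaw(),1),*a)
E
python3 - <<'E'
from h import *
n=np.array([.4797,-.0345])
arm.move_straight([*n,.135],down(30),rate=.05)
b=ft();say(b);np.save("b.npy",b)
for z in np.arange(.133,.116,-.0015):
    h=arm.move_straight([*n,z],rate=.03,force_limit=8)
    f=ft(2)-b;say(z.round(4),n*1e3,h,f)
    if h or f[2]>5:
        if np.hypot(f[0],f[1])<.5*abs(f[2]) or f[2]>12: break
    n=n+np.clip(f[:2]*1e-4,-.0006,.0006)
E
```

```text
11.03 [479.6 -34.5 134.9] 30.0 [-0.09  0.04 -1.01 -0.    0.02 -0.02]
11.32 [479.7 -34.5 133. ] 30.0 0.133 [479.7 -34.5] False [ 0.12 -0.59 -0.26  0.01  0.    0.  ]
11.6 [479.7 -34.6 131.5] 30.0 0.1315 [479.71 -34.56] False [-0.12 -0.43 -0.74  0.02 -0.05  0.01]
11.88 [479.7 -34.6 129.9] 30.0 0.13 [479.7 -34.6] False [ 0.05  0.44 -0.1  -0.02  0.   -0.01]
12.17 [479.7 -34.5 128.5] 30.0 0.1285 [479.7  -34.56] False [ 0.1  -0.05 -0.74  0.02 -0.    0.01]
12.45 [479.7 -34.5 126.9] 30.0 0.127 [479.71 -34.56] False [ 0.35 -0.59 -0.57  0.02 -0.02  0.  ]
12.73 [479.9 -34.6 125.5] 30.0 0.1255 [479.75 -34.62] False [ 0.48 -0.71 -1.56 -0.01 -0.18 -0.01]
13.02 [479.9 -34.7 124. ] 30.0 0.124 [479.8  -34.69] False [ 1.11 -0.21 -0.74 -0.03 -0.24  0.04]
13.3 [480.  -34.7 122.5] 30.0 0.1225 [479.91 -34.71] False [ 0.97 -0.67 -0.04 -0.04 -0.25 -0.02]
13.58 [480.1 -34.9 120.9] 30.0 0.121 [480.   -34.78] False [ 2.2  -0.69 -0.44 -0.29 -0.45 -0.03]
13.87 [480.3 -34.9 119.4] 30.0 0.1195 [480.22 -34.85] False [ 2.09 -1.41 -1.62 -0.3  -0.56 -0.04]
14.15 [480.4 -35.  117.9] 30.0 0.118 [480.43 -34.99] False [ 1.58 -1.13 -1.19 -0.26 -0.46 -0.07]
14.43 [480.5 -35.  116.4] 30.0 0.1165 [480.59 -35.11] False [ 1.97 -0.87 -2.17 -0.21 -0.4  -0.03]
```

```bash
python3 - <<'E'
from h import *
b=np.load("b.npy");n=np.array([.4808,-.0353])
for z in np.arange(.115,.1075,-.001):
    h=arm.move_straight([*n,z],rate=.03,force_limit=8)
    f=ft(2)-b;say(z.round(4),n*1e3,h,f)
    if f[2]>4: break
    n=n+np.clip(f[:2]*1e-4,-.0006,.0006)
E
```

```text
14.72 [480.6 -35.3 114.9] 30.0 0.115 [480.8 -35.3] False [ 1.44  0.1  -1.1  -0.09 -0.29 -0.01]
15.0 [480.8 -35.3 113.9] 30.0 0.114 [480.94 -35.29] False [ 1.13  0.09 -0.48 -0.07 -0.18 -0.01]
15.28 [481.  -35.3 113. ] 30.0 0.113 [481.06 -35.28] False [ 0.59 -0.01 -0.34 -0.04 -0.15 -0.  ]
15.57 [481.1 -35.3 112. ] 30.0 0.112 [481.12 -35.28] False [ 1.08 -0.18 -0.29 -0.06 -0.11  0.01]
15.85 [481.2 -35.3 111. ] 30.0 0.111 [481.22 -35.3 ] False [ 0.62  0.05  1.02 -0.09  0.01 -0.  ]
16.13 [481.4 -35.3 110.5] 30.0 0.11 [481.28 -35.29] False [-1.81 -0.16 10.81 -0.16  0.49 -0.  ]
```

```bash
python3 - <<'E'
from h import *
b=np.load("b.npy");n=np.array([.4813,-.0353]);z=.1111;y=30
arm.move_straight([*n,z],rate=.03);f=ft(2)-b;say(f)
while y>-48:
    y-=2.5;z-=2.5*.0716e-3
    arm.move_straight([*n,z],down(y),rate=.03)
    f=ft(2)-b;say(round(z*1e3,2),f)
    if abs(f[5])>.28 or np.linalg.norm(f[:3])>18: break
    n=n+np.clip(f[:2]*5e-5,-.0003,.0003)
    z+=np.clip(f[2]*3e-5,-2e-4,2e-4) if abs(f[2])>2.5 else 0
E
```

```text
16.42 [481.3 -35.3 111. ] 30.0 [-0.27  0.37  1.17 -0.07 -0.02 -0.03]
16.7 [481.4 -35.3 110.9] 27.6 110.92 [-0.07 -0.24  1.07 -0.13 -0.06  0.02]
16.98 [481.3 -35.3 110.7] 25.1 110.74 [ 0.48 -0.95  0.5  -0.11 -0.03  0.02]
17.27 [481.3 -35.3 110.6] 22.6 110.56 [ 0.37 -0.52  0.99 -0.09 -0.04 -0.02]
17.55 [481.3 -35.4 110.4] 20.1 110.38 [ 0.04 -0.84  0.83 -0.14  0.01  0.02]
17.83 [481.4 -35.4 110.2] 17.6 110.21 [ 0.13 -1.09  1.37 -0.19 -0.02  0.04]
18.12 [481.3 -35.5 110. ] 15.1 110.03 [-0.03 -0.66  1.52 -0.14  0.    0.01]
18.4 [481.4 -35.5 109.9] 12.6 109.85 [ 0.38 -1.37  1.24 -0.16 -0.02 -0.  ]
18.68 [481.3 -35.6 109.7] 10.1 109.67 [-0.15 -1.3   1.79 -0.15 -0.02  0.02]
18.97 [481.4 -35.6 109.5] 7.6 109.49 [-0.07 -0.96  1.81 -0.17  0.01 -0.02]
19.25 [481.4 -35.6 109.3] 5.1 109.31 [-0.22 -1.36  1.62 -0.16 -0.03  0.01]
19.53 [481.4 -35.7 109.2] 2.6 109.13 [ 0.62 -1.13  2.35 -0.15 -0.11 -0.  ]
19.82 [481.6 -35.7 109. ] 0.1 108.95 [ 0.14 -0.44  1.76 -0.09 -0.3   0.04]
20.1 [481.7 -35.7 108.9] -2.4 108.77 [ 2.08  0.15  2.06  0.03 -0.49  0.03]
20.38 [481.8 -35.7 108.6] -4.9 108.59 [ 2.42  0.28
[... 552 characters left out ...]
49  0.04]
22.65 [482.4 -35.8 107.3] -24.9 107.33 [ 3.04 -0.12  1.95  0.07 -0.43  0.02]
22.93 [482.5 -35.8 107.1] -27.4 107.15 [ 1.67  0.07  0.94  0.05 -0.36  0.05]
23.22 [482.6 -35.8 106.9] -29.9 106.97 [ 1.17 -0.02  1.48  0.05 -0.3   0.03]
23.5 [482.7 -35.9 106.8] -32.4 106.79 [ 1.5  -0.53  1.09 -0.05 -0.26  0.01]
23.78 [482.8 -35.9 106.6] -34.9 106.61 [ 1.45 -0.21  0.69 -0.04 -0.28 -0.01]
24.07 [482.9 -35.8 106.4] -37.4 106.44 [ 0.41  0.16  1.04  0.   -0.19  0.01]
24.35 [483.1 -35.6 106.3] -39.9 106.26 [ 0.81  0.65  1.81  0.19 -0.28  0.08]
24.63 [483.4 -35.6 106.2] -42.4 106.08 [ 2.36  1.18  2.28  0.29 -0.53  0.21]
24.92 [483.4 -35.6 106.1] -44.9 105.9 [ 2.41  0.99  5.32  0.26 -0.53  0.35]
```

```bash
python3 - <<'E'
from h import *
b=np.load("b.npy")
p=arm.current_ee_pos();arm.move_straight(p,down(-43.2),rate=.03);say(ft(2)-b)
arm.gripper_open();say(ft(2)-b)
arm.move_straight([p[0],p[1],.25],rate=.12)
arm.move_pose([.45,.25,.3],down(30));say()
for n in("scene","top"):
    s=arm.snapshot(n);np.savez(n+"3.npz",**s);f=s["frame"][:,:,::-1];cv2.imwrite(f"pics/{n}3.png",f)
c=lambda u,v,w,h,k,n:cv2.resize(cv2.imread(f"pics/{n}3.png")[v:v+h,u:u+w],None,fx=k,fy=k,interpolation=cv2.INTER_CUBIC)
cv2.imwrite("pics/c3.png",np.hstack([c(315,205,80,100,5,"scene"),c(295,225,80,100,5,"top")]))
E
```

```text
25.2 [483.4 -35.6 106.1] -43.2 [ 1.65  1.36  3.94  0.29 -0.42  0.26]
25.68 [483.2 -35.7 106. ] -43.2 [ 0.66  0.21  1.26  0.03 -0.01 -0.  ]
28.16 [450.4 248.4 299.4] 29.8
```

View pics/c3.png

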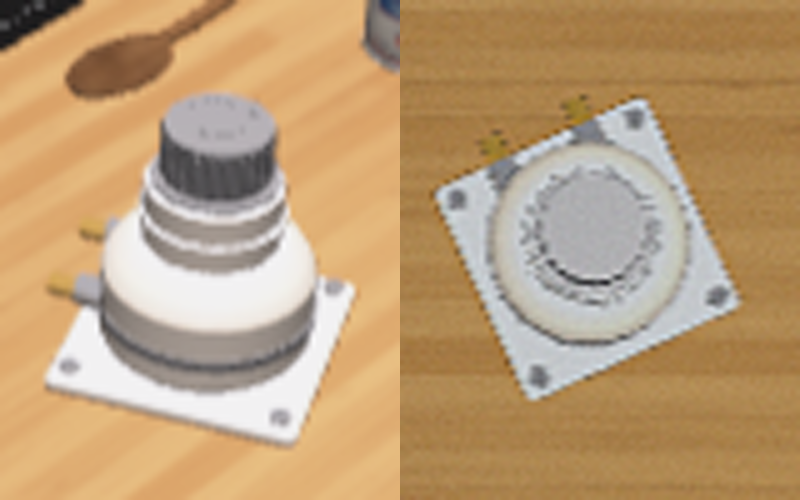

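View pics/scene3.png

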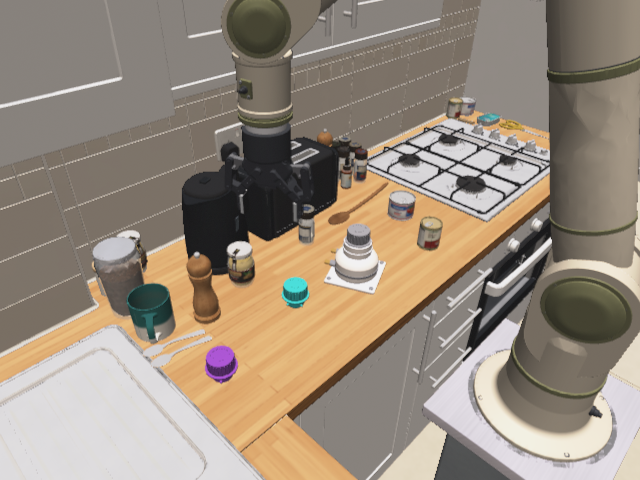

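The cap sits level and flush on the neck, with its flange at the rim (scene pixel about 358,236). The bystanders and look-alikes appear unmoved, and the gripper is clear.

```bash
python3 -c "
from bench import arm
arm.close_job();print('done')"
```

```text
the job is handed in; nothing more can be done
done
```

I screwed the grey cap home on the filter's neck, let go, and handed the job in. The robot's clock stood at about 28 s of the 67 s allowed.

- **Starting the thread:** I centred the cap by squeezing it lightly at two yaws, then picked it up. The pins dropped straight into the openings, so the thread never crossed and no easing back was needed.
- **Screwing down:** I turned it clockwise about 70° until it met the stop. From there the torque rose 0.08, 0.21, then 0.35 N m, which is what the rubber ring should give. The largest force change I read was about 11 N, when the pins touched bottom in the openings, and it stayed under 6 N while turning. I eased it back to 0.26 N m before opening the gripper.
- **Height at home:** the tool stopped at 106.1 mm, against the 106 mm I expected at home.
- **Final pictures:** the cap sits level with its flange at the rim. The tins, jars, mill and coloured look-alike caps look unmoved by eye, and the gripper is clear.
- **Disagreements:**
  - The first estimates from the two cameras differed by 4 to 5 mm for both cap and neck. I settled the neck position by following the side forces on the way in.
  - A small sideways reading of up to 3 N, and up to 0.65 N m of wrist bending moment, remained while turning. Both were gone after release.

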